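Free the pipe support's left-hand clamp and bring it up to its buffer

ROBOT

A 6-joint arm with a two-finger parallel gripper is mounted at the origin on the work surface. World frame = base frame: x ahead of the robot, y to its left, z up, the work surface at z = 0. Lengths are in m, angles in degrees, forces in N, time in s.
With the tool pointing down it reaches from about 0.275 to 0.85 m from the base axis. Payload 5.2 kg.
Tool frame: the origin (TCP) lies between the finger pads; the fingertips stand 22 mm ahead of it and the grasp point (between the pads) lies 3 mm ahead of it; z points along the fingers, y is the line along which they close (so a half turn about z gives the same grasp; the last joint's range is limited). The gripper opens to 85 mm and grips with 20 to 120 N. Pads are 22 mm wide; open, the fingers measure 114 mm over their backs; the gripper's body (76 mm by 85 mm) begins 54 mm behind the grasp point. The pads swing forward as they close: fully open they stand 13 mm farther back than shut.
Start: joints at [-83.468, 14.817, 87.949, -0, 77.235, -11.62], TCP at [0.171, -0.523, 0.253] pointing down, gripper open.
Joint ranges: [-179.93, 179.93], [-52.35, 119.4], [10.71, 147.94], [-69.91, 249.91], [12.55, 155.21], [-178.61, 178.61]. Speed limits (degrees/s): [147.25, 147.25, 180, 180, 180, 180].

INTERFACE

Orientations are given as [roll, pitch, yaw] about the fixed x, y, z axes, in that order (R = Rz(yaw) Ry(pitch) Rx(roll)).
In Python, from station import ctrl gives the robot as it stands.
- The arm moves only by the shell command python3 -m handwheel 'ROWS' [FORCE]. ROWS is text: rows parted by semicolons, each of 7 numbers parted by spaces: the shift along the world's x, y, z in m, then the turn, a rotation vector about the world's x, y, z in rad, then the finger opening in m, from 0 to 0.0854. In form: tx ty tz rx ry rz claw; .... A call has 1 to 5 rows; each row shifts and turns the commanded pose from where the row before left it; what a row does not reach is not made up. A row lasts 1/10 s, in which the tool goes at most 50 mm and 8.59 degrees, less where a joint would pass 70% of its speed; a pose out of reach is approached as far as the arm can. A call is refused whole if a number of a shift passes 0.05 or a number of a turn 0.15, either way. A call with a gripper value outside its range is refused whole. The fingers move at their own pace and stop on an object; FORCE is the grip in N (left out, the last holds). Time passes only in rows, so rows that do not move let the fingers close. It gives the time, the measured TCP pose, the force, the opening and the grip force at its end, in the units of the state.
- ctrl.read_state(): the state, without advancing time (a new reading comes with each control period).
- ctrl.snapshot(name): name is "scene" or "top"; returns the picture (384x512x3 uint8, red, green, blue); there is no depth.
- ctrl.get_calibration(name): a dict with "fx", "fy", "cx", "cy" (pixels), "distortion" ([k1, k2, p1, p2, k3] as OpenCV has them; the pictures are not rectified), "view" (4x4, takes a point from world to camera coordinates). Camera axes: x right, y up, looking along -z (the intrinsics and any distortion apply to the point x, -y, -z); pixel columns grow to the right and rows downward; lengths in m; the calibration is good to about 2 mm. A picture is of the moment at which its call begins. get_calibration takes no time and is no camera call.
- ctrl.job_done(): hands the job in; it is judged then, once.
The state is a dict: "t": time; "qpos": joint angles; "joint_vel": joint speeds; "tau": joint torques, N m; "ee_pos": TCP position; "eef_rot": TCP orientation; "wrist_force": force on the tool from outside, world axes, zero at the start; "moment": the same for the moment, N m; "finger_gap": finger opening in m; "gripper_force": force on a finger pad.
Only numpy, scipy, OpenCV 4.12 (cv2) and the standard library are available. Lean on these libraries where they do the work, as an engineer would, in place of code of your own. Each camera call takes 0.05 s, during which the arm holds its last target. There are 200 camera calls.

TASK

The clamp knob on the blue bed has a left-hand thread: turn it clockwise (seen from above), never the tightening way, until the clamp shoe stands clear of the red rib on the pipe support's foot. Then slide the pipe support along its channel, under the raised shoe, until its nose meets the sprung orange buffer of the yellow stop, press it on gently for a moment so that the spring just gives, and let go, leaving the nose bearing on the buffer. Do not force the rib through the shoe or ram the buffer, and leave the other things on the bench where they are.

Things in the scene. Friction and masses are not known exactly. Their poses are not given: they have to be found in the camera images.
- bed: Fixed blue bed plate, 110 x 330 x 15 mm, with an aluminium channel along it. Origin on the table surface below the clamp knob's axis; z up; y along the channel (stop towards -y, the support's upright plate towards +y). It spans y = -135 to +195 mm. Channel floor 15.5 mm above the table, walls 10 mm high, 50 mm apart. At y = 0 a bridge 92 mm (x) by 26 mm, top at 68 mm, holds the clamp.
- knob_grip (a point): Point to grip on the clamp knob, on its axis, 17 mm below its top, 98 mm above the table when the joint is 0. Black plastic: upright bar 56 mm long, 15 mm wide, 34 mm tall, red line along its top, on a disc 40 mm across. x lies along the bar, y across its width, z up. It climbs 2.39 mm per rad of loosening. Turning takes about 0.25 N m all the way.
- clamp_knob (a joint): Angle of the clamp knob in rad, grows as it turns clockwise seen from above (loosening, left-hand thread); starts between 0 and 0.3. The bar's yaw is the bed's yaw minus this angle. The shoe begins to clear the rib at about 2.1 and is well clear at 2.5; thread end at 3.8. It stays where it is left.
- shoe: Clamp shoe: dark steel block under the bridge, 30 mm (x) by 20 mm (y) by 14 mm tall, on the knob's spindle; it rises and falls with the knob, without turning. Origin at the centre of its underside, which is level with the foot's upper face when the knob is at 0. Axes as the bed's.
- support: Pipe support, loose in the channel, about 0.6 kg, slides 30 to 62 mm to the bed's -y to the buffer. Steel foot 46 mm wide (x), 235 mm long (y), 12 mm thick, 2 mm play each side. Origin at the foot's underside below the upright plate; axes as the bed's. A red rib across the foot, 8 mm long, 5 mm high, centred at y = -140 mm, starts on the +y side of the shoe. Nose (front end) at y = -215 mm.
- support_plate (a point): Point to grip on the support: middle of its blue upright plate, 58 mm above the foot's underside, 73.5 mm above the table. The plate is 70 mm wide (x), 12 mm thick (y), solid to 70 mm above the foot's underside; two slim vee arms lean outwards above it to 95 mm, at x = +-25 to 50 mm. Grip between the arms, fingers on the +y and -y faces.
- support_nose (a point): Centre of the nose face of the support's foot (looking to -y), which comes to bear on the buffer.
- stop: Yellow stop block fixed in the channel, 46 mm (x) by 22 mm (y) by 26 mm tall. Origin at the foot of its face that looks to +y; axes as the bed's. An orange buffer head, 30 x 6 x 14 mm, stands on a rod before that face; its front is 8 to 28 mm from the face, set differently each time and not measured: creep up and feel for it. Sprung 4 N per mm, 7 mm travel: press it with about 6 to 12 N.
- coupling: Bystander: black pipe coupling, ring 64 mm across, 60 mm tall. Origin under its centre.
- offcut: Bystander: black pipe offcut, ring 50 mm across, 45 mm tall. Origin under its centre.
- screwdriver: Bystander: screwdriver lying down.
- wrench: Bystander: wrench lying down.
- spray: Bystander: pale can, 60 mm across, 170 mm tall. Origin under its centre.
- chock: Bystander: wooden block 90 x 60 x 40 mm. Origin under its centre.
There are look-alikes about, which are no part of the job. What is shaped like the support but green or purple is not meant.

How it is judged:
By the outcome, as a careful person would: the job done as asked, in the order asked, and still so for the second after the job is handed in, with the robot touching nothing.
It also fails if it takes over 72 s, if anything falls off the work surface, if the arm or the gripper's body presses on something with over 40 N, if the wrist force passes 120 N, or if a joint passes its speed limit or range.

## Working session

There is one attempt and no reset: what is moved stays moved. The work goes in short steps, Python scripts to look and compute and a shell command to move; the robot and the scene stay as the last step left them, time stands still between calls to the robot, and variables do not carry over. Pictures are saved under pics/ and viewed, at most 10 in all, crops included, and the job is handed in when it is done.

```bash
ls; mkdir -p pics
python3 - <<'E'
from station import ctrl
import cv2
for n in("scene","top"):
    cv2.imwrite(f"pics/{n}0.png",ctrl.snapshot(n)[:,:,::-1]); c=ctrl.get_calibration(n); print(n,c)
s=ctrl.read_state();print(s)
E
```

```text
pics
scene {'fx': 479.968085815143, 'fy': 479.968085815143, 'cx': 259.7766799186659, 'cy': 190.57050142886197, 'distortion': array([-0.04802537,  0.        ,  0.        ,  0.        ,  0.        ]), 'view': array([[ 0.53777872,  0.84299791,  0.0121891 , -0.28034223],
       [-0.61401884,  0.38171556,  0.69085027,  0.2783512 ],
       [ 0.57773256, -0.37900891,  0.72289511, -1.84396898],
       [ 0.        ,  0.        ,  0.        ,  1.        ]])}
top {'fx': 347.46233694670764, 'fy': 347.46233694670764, 'cx': 260.10538069939867, 'cy': 198.24630087260147, 'distortion': array([-0.10952119,  0.        ,  0.        ,  0.        ,  0.        ]), 'view': array([[ 0.01554134, -0.99972622,  0.01749122, -0.02088425],
       [ 0.99469351,  0.0172377 ,  0.10142825, -0.56254363],
       [-0.10170199,  0.01582207,  0.99468908, -1.02559564],
       [ 0.        ,  0.        ,  0.        ,  1.        ]])}
{'t': 0.1, 'qpos': array([-8.34686304e+01,  1.48548326e+01,  8.80063588e+01, -1.08214816e-03,
        7.72331401e+01, -1.16200974e+01]), 'joint_vel': array([ 0.05303016, -0.03734439, -0.04853944, -0.09778797,  0.02193147,
       -0.02537778]), 'tau': array([ 1.88152335e-03, -4.46970069e+01, -2.91250151e+01, -2.46571635e-04,
        6.35243443e-03,  1.63491484e-05]), 'ee_pos': array([ 0.17130182, -0.52217684,  0.25254927]), 'eef_rot': array([-1.79907389e+02, -1.79669918e-02,  1.81516925e+01]), 'wrist_force': array([ 0.25601941,  0.20436614, -0.71157006]), 'moment': array([ 0.03076836, -0.01009211, -0.03468849]), 'gripper_force': 0.0, 'finger_gap': 0.08545340742581226}
```

View pics/top0.png

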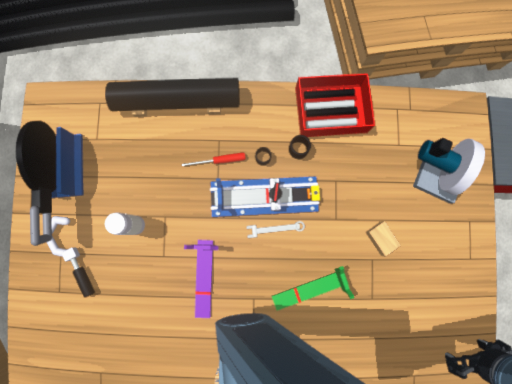

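View pics/scene0.png

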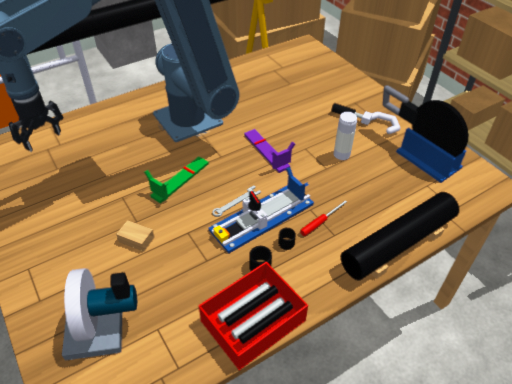

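The top view shows three support-shaped things: purple (204,278), green (315,288) and the blue-plated one lying in the bed's channel (plate about (217,197)). Only the last is blue and in the channel with the knob at (276,193) and the yellow stop at (315,193). I'll confirm this in a crop.

Run:
```python
import cv2,numpy as np
t=cv2.imread("pics/top0.png")[170:225,200:330];s=cv2.imread("pics/scene0.png")[165:255,200:320]
a=cv2.resize(t,(780,330),interpolation=cv2.INTER_CUBIC)
cv2.imwrite("pics/c1.png",a)
cv2.imwrite("pics/c2.png",cv2.resize(s,(780,585),interpolation=cv2.INTER_CUBIC))
```

```text
(no output)
```

View pics/c1.png

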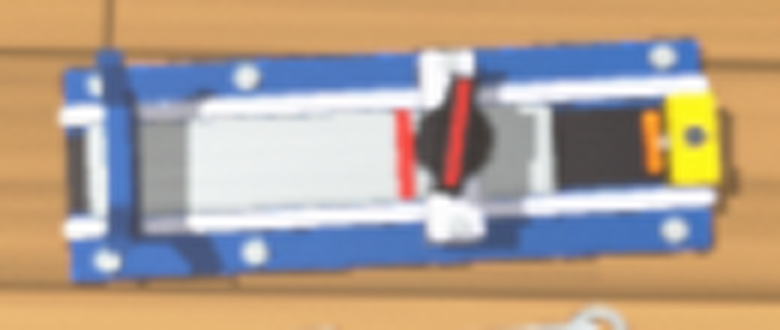

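View pics/c2.png

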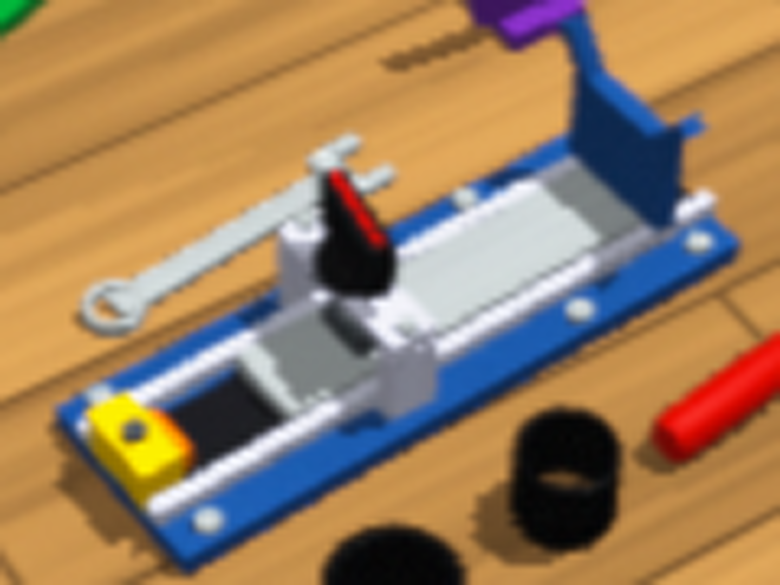

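The crops confirm it: a steel foot with a red rib (404,155 in crop 1) on the +y side of the knob, and a blue upright plate at its left end. The red line on the knob runs (463,80)–(452,187), and the buffer front is at about x=644, just before the yellow stop. Next I'll turn these into positions.

```bash
cat > h.py <<'E'
from station import ctrl
import cv2,numpy as np
def w(name,px,z):
    c=ctrl.get_calibration(name);K=np.array([[c["fx"],0,c["cx"]],[0,c["fy"],c["cy"]],[0,0,1]])
    p=cv2.undistortPoints(np.array([[px]],float),K,np.array(c["distortion"]))[0,0]
    V=c["view"];d=V[:3,:3].T@np.array([p[0],-p[1],-1]);o=-V[:3,:3].T@V[:3,3]
    return o+d*(z-o[2])/d[2]
T=lambda u,v,z:w("top",((u+.5)/6+199.5,(v+.5)/6+169.5),z)
S=lambda u,v,z:w("scene",((u+.5)/6.5+199.5,(v+.5)/6.5+164.5),z)
E
python3 - <<'E'
from h import *
np.set_printoptions(precision=4,suppress=True)
C=[T(65,70,.015),T(73,280,.015),T(712,248,.015),T(697,40,.015)]
for c in C:print("corner",c)
for a,b in((0,3),(1,2)):
    d=C[a]-C[b];print("len",np.linalg.norm(d),"yaw of y axis",np.degrees(np.arctan2(-d[0],d[1])))
print("width",np.linalg.norm(C[0]-C[1]),np.linalg.norm(C[2]-C[3]))
m=sum(C)/4; print("centre",m)
yaw=np.mean([np.arctan2(-(C[a]-C[b])[0],(C[a]-C[b])[1]) for a,b in((0,3),(1,2))]);ex=np.array([np.cos(yaw),np.sin(yaw),0]);ey=np.array([-np.sin(yaw),np.cos(yaw),0])
o=m-ey*.03;print("origin from bed",o)
a,b=T(463,80,.115),T(452,187,.115);print("knob",a,b,(a+b)/2,np.linalg.norm(a-b),"yaw",np.degrees(np.arctan2(*(a-b)[[1,0]])))
a,b=S(335,175,.115),S(378,242,.115);print("knob S",a,b,(a+b)/2,np.linalg.norm(a-b),"yaw",np.degrees(np.arctan2(*(b-a)[[1,0]])))
L=lambda p:((p-o)@ex,(p-o)@ey)
print("bedyaw",np.degrees(yaw))
for n,p in dict(rib=T(405,155,.0325),nose=T(553,150,.0275),buf=T(644,142,.03),stop=T(667,140,.0415),plate=T(122,150,.0855),noseS=S(272,378,.0275),stopS=S(155,410,.0415)).items(): print(n,p,L(p))
c=[S(60,410,.015),S(188,570,.015),S(740,243,.015)];print("S corners",c)
E
```

```text
corner [0.6143 0.1425 0.015 ]
corner [0.5063 0.1352 0.015 ]
corner [ 0.5281 -0.1917  0.015 ]
corner [ 0.6361 -0.184   0.015 ]
len 0.32725035386771456 yaw of y axis 3.8043296445342576
len 0.3275566324718338 yaw of y axis 3.8087249830069583
width 0.10826989763932598 0.10824561846880074
centre [ 0.5712 -0.0245  0.015 ]
origin from bed [ 0.5732 -0.0544  0.015 ]
knob [ 0.598  -0.0562  0.115 ] [ 0.5477 -0.0516  0.115 ] [ 0.5728 -0.0539  0.115 ] 0.05047291414682775 yaw -5.215095078848429
knob S [ 0.5542 -0.0531  0.115 ] [ 0.5994 -0.0585  0.115 ] [ 0.5768 -0.0558  0.115 ] 0.04553909152285476 yaw -6.901303277148466
bedyaw 3.806527313770608
rib [ 0.5714 -0.0326  0.0325] (np.float64(-0.00032653288620839794), np.float64(0.021944813871459815))
nose [ 0.5758 -0.108   0.0275] (np.float64(-0.0009093601965041391), np.float64(-0.05358801623477539))
buf [ 0.5805 -0.1541  0.03  ] (np.float64(0.0006481422307972865), np.float64(-0.09992037448846397))
stop [ 0.5803 -0.164   0.0415] (np.float64(-0.00015682337180651716), np.float64(-0.10978271439573424))
plate [0.5656 0.1048 0.0855] (np.float64(0.0029869054553601317), np.float64(0.15944780813789713))
noseS [ 0.5787 -0.1028  0.0275] (np.float64(0.002280699953550008), np.float64(-0.048656291831753434))
stopS [ 0.5769 -0.1636  0.0415] (np.float64(-0.0035311902367197792), np.float64(-0.1091775779520976))
S corners [array([ 0.5341, -0.1914,  0.015 ]), array([ 0.6453, -0.1868,  0.015 ]), array([0.6174, 0.1415, 0.015 ])]
```

```bash
R="";
python3 -m handwheel '0.022 0.026 0 0 0 0.15 0.06;0.022 0.026 0 0 0 0.15 0.06;0.022 0.026 0 0 0 0.15 0.06;0.022 0.026 0 0 0 0.15 0.06;0.022 0.026 0 0 0 0.15 0.06'
python3 -m handwheel '0.022 0.026 0 0 0 0.15 0.06;0.022 0.026 0 0 0 0.15 0.06;0.022 0.026 0 0 0 0.15 0.06;0.022 0.026 0 0 0 0.15 0.06;0.022 0.026 0 0 0 0.15 0.06'
python3 -m handwheel '0.022 0.026 0 0 0 0.15 0.06;0.022 0.026 0 0 0 0.15 0.06;0.022 0.026 0 0 0 0.15 0.06;0.022 0.026 0 0 0 0.15 0.06;0.022 0.026 0 0 0 0.15 0.06'
python3 -m handwheel '0.022 0.026 -0.02 0 0 0.15 0.06;0.022 0.026 -0.02 0 0 0.15 0.06;0.022 0.026 -0.02 0 0 0.15 0.06;0 0 0 0 0 0 0.06;0 0 0 0 0 0 0.06'
```

```text
t: 0.6
ee_pos: [0.2819, -0.3913, 0.2529]
eef_rot: [-180.0, -0.0, 61.5]
wrist_force: [-0.3, 1.0, 0.4]
finger_gap: 0.0605
gripper_force: 0.0
t: 1.1
ee_pos: [0.3919, -0.2613, 0.253]
eef_rot: [-180.0, -0.0, 104.4]
wrist_force: [0.8, 0.8, 0.7]
finger_gap: 0.0601
gripper_force: 0.0
t: 1.6
ee_pos: [0.5019, -0.1313, 0.2529]
eef_rot: [-180.0, -0.0, 147.4]
wrist_force: [1.0, -0.3, -0.5]
finger_gap: 0.0601
gripper_force: 0.0
t: 2.1
ee_pos: [0.5669, -0.0539, 0.1922]
eef_rot: [180.0, -0.2, 172.9]
wrist_force: [-0.2, 0.4, 0.7]
finger_gap: 0.0598
gripper_force: 0.0
```

```bash
python3 -m handwheel '0.007 0 -0.03 0 0 0.02 0.06;0 0 -0.03 0 0 0 0.06;0 0 -0.026 0 0 0 0.06;0 0 0 0 0 0 0.06;0 0 0 0 0 0 0.06'
python3 -m handwheel '0 0 0 0 0 0 0.01;0 0 0 0 0 0 0.01;0 0 0 0 0 0 0.01;0 0 0 0 0 0 0.01;0 0 0 0 0 0 0.01' 60
python3 -c "
from h import *;s=ctrl.read_state();print(s['qpos'],s['moment'],s['wrist_force'])"
```

```text
t: 2.6
ee_pos: [0.5743, -0.0556, 0.1082]
eef_rot: [-180.0, 0.0, 173.9]
wrist_force: [-1.0, 0.1, 1.8]
finger_gap: 0.0601
gripper_force: 0.0
t: 3.1
ee_pos: [0.5751, -0.056, 0.109]
eef_rot: [-179.9, 0.1, 174.0]
wrist_force: [-2.6, -4.5, 6.3]
finger_gap: 0.014
gripper_force: 60.0
[ -16.55407333   25.12478871   94.75220192   -0.1210944    59.95817454
 -100.48150732] [-0.62143846  0.39081667 -0.12211421] [-2.62304422 -4.49524383  6.25144583]
```

```bash
python3 -m handwheel '0 0 0.0015 0 0 0 0.01;0 0 0.0004 0 0 -0.1 0.01;0 0 0.0004 0 0 -0.15 0.01;0 0 0.0004 0 0 -0.15 0.01;0 0 0 0 0 0 0.01'
python3 -c "
from h import *;s=ctrl.read_state();print(s['moment'],s['wrist_force'])
cv2.imwrite('pics/t1.png',cv2.resize(ctrl.snapshot('scene')[165:255,200:320,::-1],(600,450),interpolation=cv2.INTER_CUBIC))"
```

```text
t: 3.6
ee_pos: [0.5749, -0.0562, 0.1101]
eef_rot: [-179.9, 0.1, 150.8]
wrist_force: [0.3, -5.6, -5.0]
finger_gap: 0.0141
gripper_force: 59.8
[-1.10451762 -0.19067108 -0.22782272] [ 0.29733991 -5.63302601 -4.99874204]
```

```bash
python3 -m handwheel '0 -0.001 0 0 0 -0.14 0.01;0 0 0.0004 0 0 -0.15 0.01;0 0 0.0004 0 0 -0.15 0.01;0 0 0.0004 0 0 -0.15 0.01;0 0 0.0004 0 0 -0.15 0.01'
python3 -m handwheel '0 0 0.0004 0 0 -0.15 0.01;0 0 0.0004 0 0 -0.15 0.01;0 0 0.0004 0 0 -0.15 0.01;0 0 0.0004 0 0 -0.15 0.01;0 0 0.0004 0 0 -0.15 0.01'
python3 -c "
from h import *;s=ctrl.read_state();print(s['moment'],s['wrist_force'])"
```

```text
t: 4.15
ee_pos: [0.5745, -0.0568, 0.1118]
eef_rot: [-180.0, 0.1, 108.4]
wrist_force: [-0.2, -5.4, -1.7]
finger_gap: 0.0139
gripper_force: 59.8
t: 4.65
ee_pos: [0.5739, -0.0569, 0.1136]
eef_rot: [-180.0, 0.1, 65.4]
wrist_force: [-2.2, -5.4, -2.7]
finger_gap: 0.014
gripper_force: 59.8
[-1.02693061  0.23029222  0.3107597 ] [-2.24198128 -5.37802761 -2.70706782]
```

```bash
python3 -m handwheel '0 0 0.0004 0 0 -0.15 0.01;0 0 0.0004 0 0 -0.15 0.01;0 0 0.0004 0 0 -0.15 0.01;0 0 0.0004 0 0 -0.15 0.01;0 0 0.0004 0 0 -0.13 0.01'
python3 -m handwheel '0 0 0 0 0 0 0.01;0 0 0 0 0 0 0.05;0 0 0 0 0 0 0.05;0 0 0 0 0 0 0.05;0 0 0 0 0 0 0.05'
python3 -m handwheel '0 0 0.03 0 0 0 0.05;0 0 0.04 0 0 0 0.05;0 0.04 0.03 0 0 0 0.06;0 0.04 0 0 0 0 0.06;0 0.04 0 0 0 0 0.06'
python3 -c "
from h import *
a=cv2.resize(ctrl.snapshot('scene')[165:255,200:320,::-1],(800,600),interpolation=cv2.INTER_CUBIC)
cv2.imwrite('pics/s2.png',a)"
```

```text
t: 5.15
ee_pos: [0.5734, -0.0565, 0.1153]
eef_rot: [180.0, 0.2, 23.6]
wrist_force: [-3.2, -5.3, -3.2]
finger_gap: 0.014
gripper_force: 59.8
t: 5.65
ee_pos: [0.5746, -0.0554, 0.1158]
eef_rot: [180.0, -0.0, 23.9]
wrist_force: [0.4, 0.4, -0.5]
finger_gap: 0.0502
gripper_force: 0.0
t: 6.15
ee_pos: [0.5751, 0.0654, 0.2175]
eef_rot: [179.9, -0.2, 23.8]
wrist_force: [0.0, -0.2, 0.2]
finger_gap: 0.0601
gripper_force: 0.0
```

View pics/s2.png

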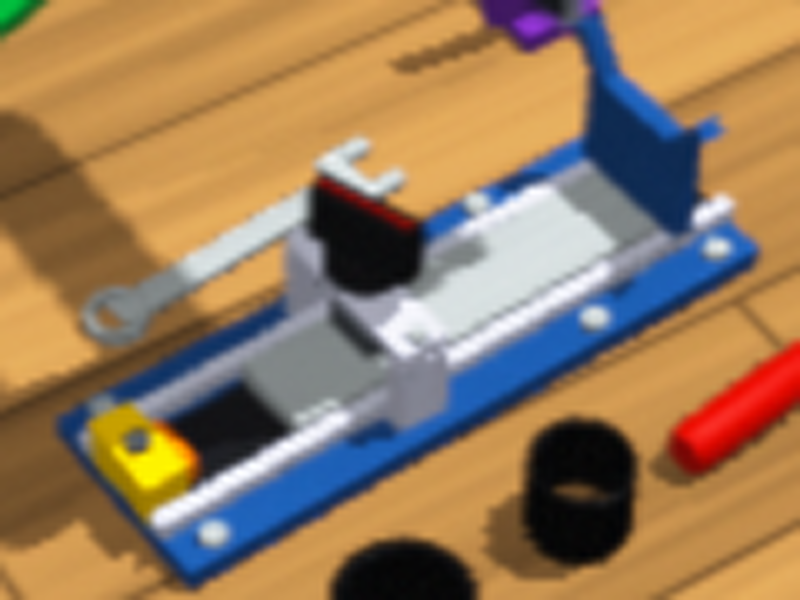

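The knob bar now lies along (320,183)–(415,228), i.e. about 160° (2.8 rad), so the shoe is well clear; the support has not moved. Next I'll grip the plate.

```bash
python3 -m handwheel '-0.006 0.02 0 0 0 -0.15 0.06;-0.006 0.02 0 0 0 -0.15 0.06;0 0 -0.03 0 0 -0.049 0.06;0 0 -0.03 0 0 0 0.06;0 0 0 0 0 0 0.06'
python3 -m handwheel '0 0 -0.03 0 0 0 0.06;0 0 -0.03 0 0 0 0.06;0 0 -0.021 0 0 0 0.06;0 0 0 0 0 0 0.06;0 0 0 0 0 0 0.06'
python3 -m handwheel '0 0 0 0 0 0 0.025;0 0 0 0 0 0 0.025;0 0 0 0 0 0 0.005;0 0 0 0 0 0 0.005;0 0 0 0 0 0 0.005' 30
```

```text
t: 6.7
ee_pos: [0.5594, 0.1046, 0.1518]
eef_rot: [-180.0, 0.5, 3.9]
wrist_force: [-0.9, 1.1, 0.1]
finger_gap: 0.0599
gripper_force: 0.0
t: 7.2
ee_pos: [0.5632, 0.1042, 0.0758]
eef_rot: [180.0, -0.1, 3.9]
wrist_force: [0.2, -0.2, 0.1]
finger_gap: 0.0604
gripper_force: 0.0
t: 7.7
ee_pos: [0.5631, 0.1045, 0.0758]
eef_rot: [-180.0, -0.1, 3.9]
wrist_force: [-1.5, 0.8, 6.1]
finger_gap: 0.0115
gripper_force: 31.0
```

```bash
python3 -m handwheel '0 0 0.001 0 0 0 0.005;0.0002 -0.003 0 0 0 0 0.005;0.0003 -0.005 0 0 0 0 0.005;0.0003 -0.005 0 0 0 0 0.005;0 0 0 0 0 0 0.005'
python3 -m handwheel '0.0003 -0.005 0 0 0 0 0.005;0.0003 -0.005 0 0 0 0 0.005;0.0003 -0.005 0 0 0 0 0.005;0.0003 -0.005 0 0 0 0 0.005;0 0 0 0 0 0 0.005'
```

```text
t: 8.2
ee_pos: [0.5634, 0.0906, 0.0758]
eef_rot: [180.0, -0.0, 3.9]
wrist_force: [-0.9, 2.1, 3.8]
finger_gap: 0.0115
gripper_force: 30.5
t: 8.7
ee_pos: [0.5646, 0.0705, 0.0758]
eef_rot: [180.0, -0.0, 3.9]
wrist_force: [-0.1, 1.0, 4.4]
finger_gap: 0.0114
gripper_force: 30.7
```

```bash
python3 -m handwheel '0.0001 -0.002 0 0 0 0 0.005;0.0001 -0.002 0 0 0 0 0.005;0.0001 -0.001 0 0 0 0 0.005;0.0001 -0.001 0 0 0 0 0.005;0 0 0 0 0 0 0.005'
python3 -m handwheel '0.0001 -0.001 0 0 0 0 0.005;0 0 0 0 0 0 0.005'
python3 -m handwheel '0.0001 -0.001 0 0 0 0 0.005;0 0 0 0 0 0 0.005'
```

```text
t: 9.2
ee_pos: [0.5648, 0.0656, 0.0758]
eef_rot: [-180.0, -0.0, 3.9]
wrist_force: [-0.5, 3.7, 4.5]
finger_gap: 0.0118
gripper_force: 30.8
t: 9.4
ee_pos: [0.5649, 0.0647, 0.0758]
eef_rot: [-180.0, -0.0, 3.9]
wrist_force: [-1.3, 4.9, 4.8]
finger_gap: 0.0117
gripper_force: 30.8
t: 9.6
ee_pos: [0.565, 0.0637, 0.0758]
eef_rot: [-180.0, -0.0, 3.9]
wrist_force: [-0.7, 5.0, 5.3]
finger_gap: 0.0116
gripper_force: 30.8
```

```bash
for i in 1; do python3 -m handwheel '0.0001 -0.001 0 0 0 0 0.005;0 0 0 0 0 0 0.005'; done
python3 -m handwheel '0.0001 -0.001 0 0 0 0 0.005;0 0 0 0 0 0 0.005'
```

```text
t: 9.8
ee_pos: [0.5651, 0.0628, 0.0758]
eef_rot: [-180.0, -0.0, 3.9]
wrist_force: [0.5, 4.8, 4.5]
finger_gap: 0.0116
gripper_force: 30.8
t: 10.0
ee_pos: [0.5652, 0.0617, 0.0758]
eef_rot: [-180.0, -0.0, 3.9]
wrist_force: [-0.8, 6.3, 5.6]
finger_gap: 0.0113
gripper_force: 30.8
```

```bash
python3 -c "
from h import *
a=cv2.resize(ctrl.snapshot('scene')[195:255,200:280,::-1],(800,600),interpolation=cv2.INTER_CUBIC)
cv2.imwrite('pics/s3.png',a)"
```

```text
(no output)
```

View pics/s3.png

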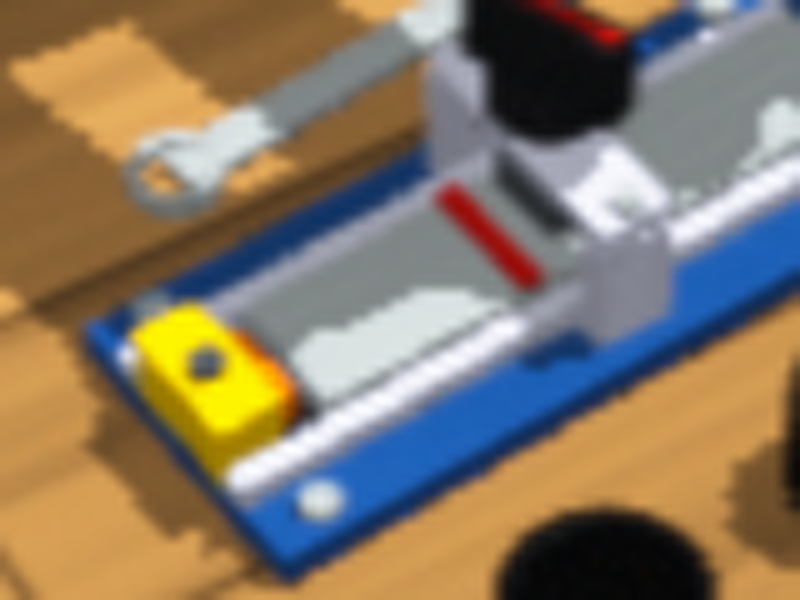

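The rib (490,240) has passed under the shoe, and the nose is within a few mm of the orange buffer (270,370). I'll keep creeping.

```bash
python3 -m handwheel '0.0001 -0.001 0 0 0 0 0.005;0 0 0 0 0 0 0.005'|grep -E 'pos|wrist'
python3 -m handwheel '0.0001 -0.001 0 0 0 0 0.005;0 0 0 0 0 0 0.005'|grep -E 'pos|wrist'
```

```text
ee_pos: [0.5653, 0.0608, 0.0758]
wrist_force: [-0.7, 5.5, 5.4]
ee_pos: [0.5654, 0.0597, 0.0758]
wrist_force: [-0.3, 5.0, 4.6]
```

```bash
python3 -m handwheel '0.0001 -0.001 0 0 0 0 0.005;0 0 0 0 0 0 0.005'|grep -E 'pos|wrist'
python3 -m handwheel '0.0001 -0.001 0 0 0 0 0.005;0 0 0 0 0 0 0.005'|grep -E 'pos|wrist'
```

```text
ee_pos: [0.5655, 0.0587, 0.0758]
wrist_force: [0.2, 5.8, 5.4]
ee_pos: [0.5655, 0.0577, 0.0758]
wrist_force: [-0.3, 5.5, 5.8]
```

```bash
python3 -m handwheel '0.0001 -0.001 0 0 0 0 0.005;0 0 0 0 0 0 0.005'|grep -E 'pos|wrist'
python3 -m handwheel '0.0001 -0.001 0 0 0 0 0.005;0 0 0 0 0 0 0.005'|grep -E 'pos|wrist'
```

```text
ee_pos: [0.5657, 0.0567, 0.0758]
wrist_force: [-1.5, 5.3, 4.5]
ee_pos: [0.5658, 0.0558, 0.0758]
wrist_force: [-0.7, 5.5, 6.3]
```

```bash
python3 -m handwheel '0.0001 -0.001 0 0 0 0 0.005;0 0 0 0 0 0 0.005'|grep -E 'pos|wrist'
python3 -m handwheel '0.0001 -0.001 0 0 0 0 0.005;0 0 0 0 0 0 0.005'|grep -E 'pos|wrist'
python3 -c "
from h import *
a=cv2.resize(ctrl.snapshot('scene')[195:255,200:280,::-1],(800,600),interpolation=cv2.INTER_CUBIC)
b=cv2.resize(ctrl.snapshot('top')[175:217,270:326,::-1],(800,600),interpolation=cv2.INTER_CUBIC)
cv2.imwrite('pics/s4.png',cv2.resize(np.hstack([a,b]),(800,300),interpolation=cv2.INTER_AREA))"
```

```text
ee_pos: [0.5658, 0.0551, 0.0758]
wrist_force: [-1.4, 6.9, 5.1]
ee_pos: [0.5658, 0.0546, 0.0758]
wrist_force: [-1.0, 9.2, 5.3]
```

View pics/s4.png

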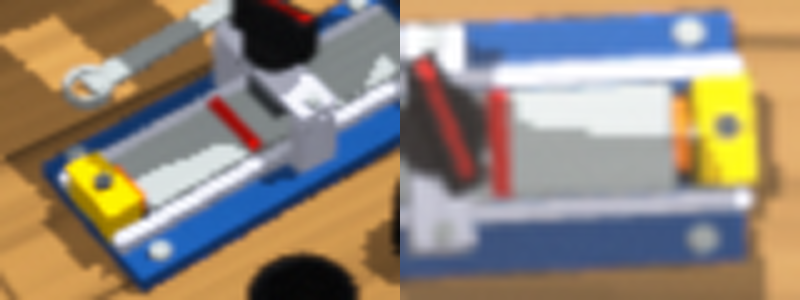

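Contact: the nose now meets the orange buffer, and the force rises above the ~5.4 N of sliding friction. I'll press on to about 9 N on the buffer.

```bash
python3 -m handwheel '0.0001 -0.001 0 0 0 0 0.005;0 0 0 0 0 0 0.005'|grep -E 'pos|wrist'
python3 -m handwheel '0.0001 -0.001 0 0 0 0 0.005;0 0 0 0 0 0 0.005'|grep -E 'pos|wrist'
```

```text
ee_pos: [0.5658, 0.0541, 0.0758]
wrist_force: [-1.1, 11.4, 5.3]
ee_pos: [0.5659, 0.0537, 0.0758]
wrist_force: [-1.0, 13.3, 6.0]
```

```bash
python3 -m handwheel '0 -0.0005 0 0 0 0 0.005;0 0 0 0 0 0 0.005;0 0 0 0 0 0 0.005;0 0 0 0 0 0 0.005;0 0 0 0 0 0 0.005'|grep -E 'pos|wrist'
python3 -m handwheel '0 0.001 0.001 0 0 0 0.005;0 0.001 0.001 0 0 0 0.005;0 0 0 0 0 0 0.005'|grep -E 'pos|wrist'
```

```text
ee_pos: [0.5659, 0.0537, 0.0758]
wrist_force: [-0.4, 14.7, 6.5]
ee_pos: [0.5652, 0.054, 0.0766]
wrist_force: [1.0, 6.7, -2.1]
```

```bash
python3 -m handwheel '0 0.001 -0.0004 0 0 0 0.005;0 0 0 0 0 0 0.005;0 0 0 0 0 0 0.005'|grep -E 'pos|wrist'
```

```text
ee_pos: [0.5654, 0.0544, 0.0763]
wrist_force: [0.1, 5.7, -2.1]
```

```bash
python3 -m handwheel '0 0.001 0 0 0 0 0.005;0 0 0 0 0 0 0.005;0 0 0 0 0 0 0.005'|grep -E 'pos|wrist'
```

```text
ee_pos: [0.5657, 0.0548, 0.0766]
wrist_force: [1.6, 3.3, -4.2]
```

```bash
python3 -m handwheel '0 0 0 0 0 0 0.015;0 0 0 0 0 0 0.02;0 0 0 0 0 0 0.03;0 0 0 0 0 0 0.045;0 0 0 0 0 0 0.06'
python3 -m handwheel '0 0 0 0 0 0 0.06;0 0 0.02 0 0 0 0.06;0 0 0.03 0 0 0 0.06;0 0 0.04 0 0 0 0.06;0 0 0.04 0 0 0 0.06'
python3 -m handwheel '0 0.04 0.02 0 0 0 0.06;-0.02 0.04 0 0 0 0 0.06;-0.02 0.04 0 0 0 0 0.06;0 0 0 0 0 0 0.06;0 0 0 0 0 0 0.06'
python3 -c "
from h import *
a=cv2.resize(ctrl.snapshot('scene')[165:255,200:320,::-1],(800,600),interpolation=cv2.INTER_CUBIC)
b=cv2.resize(ctrl.snapshot('top')[175:217,270:326,::-1],(800,600),interpolation=cv2.INTER_CUBIC)
cv2.imwrite('pics/s5.png',cv2.resize(np.hstack([a,b]),(800,300),interpolation=cv2.INTER_AREA))"
```

```text
t: 14.05
ee_pos: [0.5663, 0.0547, 0.0774]
eef_rot: [180.0, -0.0, 3.9]
wrist_force: [-0.8, -0.1, 0.1]
finger_gap: 0.0586
gripper_force: 0.0
t: 14.55
ee_pos: [0.5657, 0.0549, 0.2082]
eef_rot: [-180.0, 0.1, 3.9]
wrist_force: [0.8, 0.1, -0.3]
finger_gap: 0.0603
gripper_force: 0.0
t: 15.05
ee_pos: [0.5257, 0.1757, 0.2274]
eef_rot: [180.0, -0.0, 4.0]
wrist_force: [0.5, -1.0, 0.9]
finger_gap: 0.0598
gripper_force: 0.0
```

View pics/s5.png

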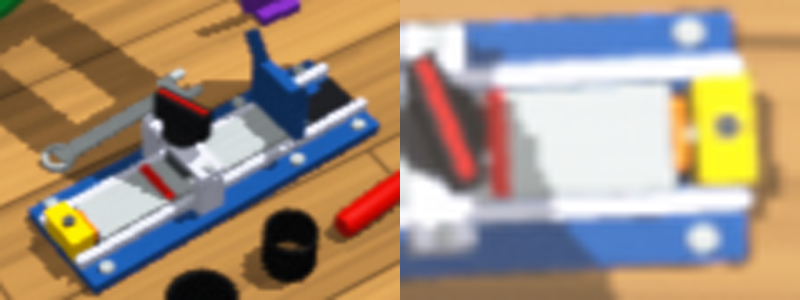

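The nose looks to be on the buffer (672,130 in the right half), but a sub-mm gap can't be ruled out at about 3 mm per pixel. I'll confirm by feel with a one-sided push: with the fingers straddling the plate, only the +y finger can touch, so backing off can't pull the support away.

```bash
python3 -m handwheel '0.02 -0.04 0 0 0 0 0.04;0.02 -0.04 0 0 0 0 0.04;0 -0.038 -0.02 0 0 0 0.04;0 0 0 0 0 0 0.04;0 0 0 0 0 0 0.04'|grep -E 'pos|wrist'
python3 -m handwheel '0 0 -0.04 0 0 0 0.04;0 0 -0.04 0 0 0 0.04;0 0 -0.03 0 0 0 0.04;0 0 -0.02 0 0 0 0.03;0 0 0 0 0 0 0.03'
python3 -m handwheel '0.0003 -0.004 0 0 0 0 0.03;0.0001 -0.002 0 0 0 0 0.03;0 0 0 0 0 0 0.03'|grep -E 'pos|wrist'
```

```text
ee_pos: [0.5662, 0.0546, 0.2063]
wrist_force: [0.0, 0.4, 0.7]
t: 16.15
ee_pos: [0.5642, 0.0577, 0.0747]
eef_rot: [-179.9, 0.3, 3.9]
wrist_force: [-0.0, -0.1, 0.8]
finger_gap: 0.0301
gripper_force: 0.0
ee_pos: [0.5678, 0.0505, 0.079]
wrist_force: [-0.1, -0.3, 0.6]
```

```bash
python3 -m handwheel '0.0001 -0.002 0 0 0 0 0.03;0 0 0 0 0 0 0.03'|grep -E 'pos|wrist'
python3 -m handwheel '0.0001 -0.001 0 0 0 0 0.03;0 0 0 0 0 0 0.03'|grep -E 'pos|wrist'
python3 -m handwheel '0.0001 -0.001 0 0 0 0 0.03;0 0 0 0 0 0 0.03'|grep -E 'pos|wrist'
```

```text
ee_pos: [0.5671, 0.0486, 0.078]
wrist_force: [-0.4, 0.1, -0.4]
ee_pos: [0.5668, 0.0478, 0.0773]
wrist_force: [0.4, -0.7, 0.0]
ee_pos: [0.5668, 0.0468, 0.0771]
wrist_force: [-0.2, -0.3, -0.3]
```

Contact is expected near y≈0.0455.

```bash
python3 -m handwheel '0.0001 -0.001 0 0 0 0 0.03;0 0 0 0 0 0 0.03'|grep -E 'pos|wrist'
python3 -m handwheel '0 -0.0005 0 0 0 0 0.03;0 0 0 0 0 0 0.03'|grep -E 'pos|wrist'
python3 -m handwheel '0 -0.0005 0 0 0 0 0.03;0 0 0 0 0 0 0.03'|grep -E 'pos|wrist'
```

```text
ee_pos: [0.5668, 0.0464, 0.0771]
wrist_force: [-0.2, 2.7, 0.4]
ee_pos: [0.5668, 0.0461, 0.0771]
wrist_force: [0.2, 5.2, 0.1]
ee_pos: [0.5668, 0.0458, 0.0771]
wrist_force: [-0.2, 6.1, 0.5]
```

```bash
python3 -m handwheel '0 -0.001 0 0 0 0 0.03;0 0 0 0 0 0 0.03'|grep -E 'pos|wrist'
python3 -m handwheel '0 -0.001 0 0 0 0 0.03;0 0 0 0 0 0 0.03'|grep -E 'pos|wrist'
```

```text
ee_pos: [0.5667, 0.0452, 0.0771]
wrist_force: [-0.4, 7.5, 1.0]
ee_pos: [0.5666, 0.0447, 0.0771]
wrist_force: [-0.1, 10.2, 0.3]
```

```bash
python3 -m handwheel '0 -0.0003 0 0 0 0 0.03;0 0 0 0 0 0 0.03;0 0 0 0 0 0 0.03;0 0 0 0 0 0 0.03;0 0 0 0 0 0 0.03'|grep -E 'pos|wrist'
python3 -m handwheel '0 0.0005 0 0 0 0 0.03;0 0.0005 0 0 0 0 0.03;0 0.0005 0 0 0 0 0.03;0 0.0005 0 0 0 0 0.03;0 0.0005 0 0 0 0 0.03'|grep -E 'pos|wrist'
python3 -m handwheel '0 0.0005 0 0 0 0 0.03;0 0.0005 0 0 0 0 0.03;0 0.0005 0 0 0 0 0.03;0 0.0005 0 0 0 0 0.03;0 0 0 0 0 0 0.03'|grep -E 'pos|wrist'
```

```text
ee_pos: [0.5666, 0.0447, 0.0771]
wrist_force: [0.7, 10.8, 0.6]
ee_pos: [0.5668, 0.0453, 0.0772]
wrist_force: [-0.6, 3.4, 0.6]
ee_pos: [0.5673, 0.0466, 0.0773]
wrist_force: [0.1, 0.0, 0.5]
```

```bash
python3 -m handwheel '-0.0003 0.004 0 0 0 0 0.03;-0.0003 0.004 0 0 0 0 0.04;0 0 0 0 0 0 0.06;0 0 0 0 0 0 0.06;0 0 0.02 0 0 0 0.06'
python3 -m handwheel '0 0 0.03 0 0 0 0.06;0 0 0.04 0 0 0 0.06;0 0 0.04 0 0 0 0.06;0 0 0 0 0 0 0.06;0 0 0 0 0 0 0.06'
python3 -c "
from h import *
cv2.imwrite('pics/s6.png',ctrl.snapshot('scene')[:,:,::-1])"
```

```text
t: 20.05
ee_pos: [0.5644, 0.0552, 0.095]
eef_rot: [-180.0, 0.3, 3.9]
wrist_force: [-0.8, 0.2, 0.2]
finger_gap: 0.0601
gripper_force: 0.0
t: 20.55
ee_pos: [0.5669, 0.055, 0.2084]
eef_rot: [180.0, -0.2, 3.9]
wrist_force: [0.0, 0.1, 0.1]
finger_gap: 0.0599
gripper_force: 0.0
```

View pics/s6.png

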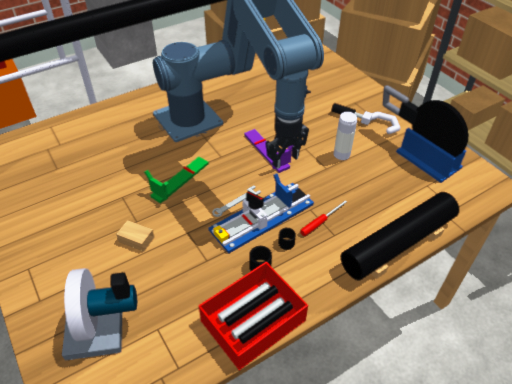

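The gripper is clear above the support, the support sits at the stop (222,233), and everything else is where it was. Handing in.

```bash
python3 -c "
from station import ctrl;print(ctrl.job_done())"
```

```text
the job is handed in; nothing more can be done
None
```

Job handed in at about 20.6 s: I turned the knob clockwise to about 2.8 rad, slid the support under the raised shoe and pressed its nose on the buffer with an estimated 8–9 N. By feel it was still bearing lightly on the buffer when I let go, and nothing else was moved; no verdict came back.

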